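Put the stud mount away at the back of its lane under the shelf

TASK

Take the stud mount from the tray and put it away in the empty lane of the small rack: standing upright on the lane's floor between its rails, fully home against the stop bar at the back, under the upper shelf. Keep it upright all the way, do not bump the rack, and leave the stored mounts and everything else where they are.

Things in the scene. Friction and masses are not known exactly. Their poses are not given: they have to be found in the camera images.
- mount: Stud mount to put away, bare steel, standing in the tray: drum foot 56 mm diameter, 40 mm high, above it a 10 mm cone (32 mm across its top), then an 18 mm diameter stem up to 94 mm and a 12 mm diameter end up to 105 mm. Origin: centre of its underside, z up the stem. 0.3 to 0.6 kg.
- rack: Small fixed rack on the left, open front and back, its front facing about to the right (-y). Origin at table height, mid width, in the plane of the front face of the upper shelf's front beam; x from front to back, z up. Deck top 10 mm above the table, x from -70 to +135 mm, 400 mm wide (280 mm in front of x = 0). Blue posts at y = +-187 mm, 26 mm wide, x from 1 to 134 mm, 205 mm high.
- overhang (a point): Middle of the lower front edge of the rack's upper shelf, 150 mm above the table, over the rack's origin. The shelf covers the deck from here 135 mm back: orange front beam 350 mm wide, 35 mm high, 20 mm thick, a thinner back beam, thin bars between them, a small box and a roller on top (up to 217 mm above the table).
- lane_free: The empty one of three identical steel lane channels side by side on the deck (90 mm apart, axes as the rack's; which is empty varies). Origin on the deck, 10 mm above the table, mid lane, under the front face of the upper beam; x along the lane to the back. Floor top 3 mm above origin, 86 mm wide, x -65 to +100 mm. Front sill: x -65 to -60 mm, top 9 mm above origin.
- lane_home (a point): On the empty lane's floor at x = 60 mm from lane_free's origin: where the underside centre of a mount touching the stop bar lies. Stop bar: across the lane 28 mm behind this point, its centre line 36 mm above the floor, 10 mm thick. Guide rails left and right, tops 13 mm above the floor, 68 mm clear between them from lane x = -15 mm back, flaring to 75 mm at x = -55 mm.
- lane_a: identical to lane_free, same origin and axes; holds stored_a
- lane_b: identical to lane_free, same origin and axes; holds stored_b
- stored_a: A stud mount of the same kind, already stored at the back of lane_a; same origin as mount. Leave alone.
- stored_b: A stud mount of the same kind, already stored at the back of lane_b; same origin as mount. Leave alone.
- tray: Grey shallow tray, fixed on the table in front of the rack, 180 mm (x) by 100 mm (y), rim 20 mm high, walls and floor 4 mm thick. Origin at the centre of its underside. Mount and spool stand in it, one towards each end.
- spool: Dark steel grooved spool, 44 mm diameter, 32 mm high, standing in the tray beside the mount; origin at the centre of its underside. Leave alone.
- carton: Closed cardboard box 140 (x) x 100 (y) x 60 mm on the table beside the tray, away from the rack; origin at the centre of its underside. Leave alone.
- sheave: Red grooved sheave lying flat on the table, 116 mm diameter, 34 mm high; origin at the centre of its underside. Leave alone.
Not all that is in view belongs to the job. What is shaped like the mount but orange or red is not meant.

How it is judged:
By the outcome, as a careful person would: the job done as asked, in the order asked, and still so for the second after the job is handed in, with the robot touching nothing.
It also fails if it takes over 56 s, if anything falls off the work surface, if the arm or the gripper's body presses on something with over 40 N, if the wrist force passes 120 N, or if a joint passes its speed limit or range.

ROBOT

A 7-joint arm with a two-finger parallel gripper is mounted at the origin on the work surface. World frame = base frame: x ahead of the robot, y to its left, z up, the work surface at z = 0. Lengths are in m, angles in rad, forces in N, time in s.
With the tool pointing down it reaches from about 0.4 to 0.9 m from the base axis. Payload 5.5 kg.
Tool frame: the origin (TCP) lies at the very end of the fingers, on their centre line; the grasp point (between the pads) lies 19 mm behind it; z points along the fingers, x is the direction in which the jaws open and shut, and the axes are right-handed (so a half turn about z gives the same grasp; the last joint's range is limited). The gripper opens to 85 mm and grips with 20 to 120 N. Pads are 22 mm wide; open, the fingers measure 114 mm over their backs; the gripper's body (76 mm by 85 mm) begins 54 mm behind the grasp point. The pads swing forward as they close: fully open they stand 13 mm farther back than shut.
Start: joints at [1.529, 0.501, -0.427, 1.55, 0.221, 1.138, -0.21], TCP at [0.195, -0.62, 0.231] pointing down, gripper open.
Joint ranges: [-2.88, 2.88], [-0.31, 2.03], [-1.54, 1.56], [0.2, 2.42], [-1.41, 4.55], [0.19, 2.02], [-2.57, 2.57]. Speed limits (rad/s): [2.57, 2.57, 3.14, 3.14, 3.14, 3.14, 3.14].

INTERFACE

Orientations are given as a 3x3 rotation matrix whose columns are the frame's x, y, z axes.
In Python, from bench import bot gives the robot as it stands.
- The arm moves only by the tool arm_command, never from a script. Its arguments are lists of equal length, an entry for each row: "translation": the shift along the tool's x, y, z in units of 40 mm (1.0 is 40 mm), a list of three; "dr": the turn, a rotation vector about the tool's x, y, z in units of 8 degrees (1.0 is 8 degrees), a list of three; "fingers": the opening, from 0 (shut) to 1 (fully open). A call has 1 to 12 rows; each row shifts and turns the commanded pose from where the row before left it, along the tool's axes as they then stand; what a row does not reach is not made up. A row lasts 1/8 s, in which the tool goes at most 62.5 mm and 10.7 degrees, less where a joint would pass 70% of its speed; a pose out of reach is approached as far as the arm can. A call is refused whole if a number of a shift passes 1 or a number of a turn 1, either way. A call with a gripper value outside its range is refused whole. The fingers move at their own pace and stop on an object; "grip_force" is the grip in N (left out, the last holds). Time passes only in rows, so rows that do not move let the fingers close. It gives the time, the measured TCP pose, the force and the opening at its end, in the units of the state.
- bot.state(): the state, without advancing time (a new reading comes with each control period).
- bot.read_camera(name): name is "scene" or "top" or "wrist"; returns the picture (384x512x3 uint8, blue, green, red); there is no depth.
- bot.camera_info(name): a dict with "K" (3x3 intrinsics, pixels), "R" (3x3) and "t" (3): a world point X has camera coordinates R X + t; the wrist camera has in their place "tool_from_camera" (4x4, takes a point from camera to tool coordinates, whose origin is the TCP and whose axes are the tool frame's). Camera axes: x right, y down, z forward; pixel columns grow to the right and rows downward; lengths in m; the calibration is good to about 2 mm. A picture is of the moment at which its call begins: read the wrist's pose just before it. camera_info takes no time and is no camera call.
- bot.sign_off(): hands the job in, once; it reports no verdict.
The state is a dict: "time_s": time; "q": joint angles; "joint_velocities": joint speeds; "effort": joint torques, N m; "ee_pos": TCP position; "eef_rot": TCP orientation; "ft_force": force on the tool from outside, world axes, zero at the start; "ft_torque": the same for the moment, N m; "gripper_width": opening from 0.0 (shut) to 1.0 (fully open).
Only numpy, scipy, OpenCV 4.12 (cv2) and the standard library are available. Lean on these libraries where they do the work, as an engineer would, in place of code of your own. Each camera call takes 0.05 s, during which the arm holds its last target.

## Working session

There is one attempt and no reset: what is moved stays moved. The work goes in short steps, Python scripts to look and compute and a tool call to move; the robot and the scene stay as the last step left them, time stands still between calls to the robot, and variables do not carry over. Pictures are saved under pics/ and viewed, and the job is handed in when it is done.

Besides the shell and the picture viewer there is one more tool, called by a JSON object that holds its "op" and its "data", one argument or row to a line. arm_command: Moves the arm, as the interface text tells. Its arguments: {"type":"object","properties":{"translation":{"type":"array","items":{"type":"array","items":{"type":"number"}}},"dr":{"type":"array","items":{"type":"array","items":{"type":"number"}}},"fingers":{"type":"array","items":{"type":"number"}},"grip_force":{"type":"number"}},"required":["translation","dr","fingers"]}

```bash
mkdir -p pics; ls; python3 - <<'E'
from bench import bot
import cv2,numpy as np
s=bot.state()
print(s)
for n in ["scene","top","wrist"]:
    im=bot.read_camera(n); cv2.imwrite(f"pics/{n}0.png",im)
    print(n,bot.camera_info(n))
E
```

```text
pics
{'time_s': 0.0, 'q': array([ 1.52920445,  0.501822  , -0.42677899,  1.55146091,  0.22079344,
        1.13826506, -0.21032749]), 'joint_velocities': array([ 1.40838020e-04, -6.43367676e-06,  2.34415174e-03,  2.30575755e-04,
       -2.74660340e-05,  9.11741767e-04,  6.95795050e-04]), 'effort': array([ 4.22431194e-04, -5.69530964e+01, -5.81607297e+00, -2.80945837e+01,
        1.05718762e-02,  1.21968531e-02,  1.12870157e-05]), 'ee_pos': array([ 0.1948102 , -0.6194016 ,  0.23026991]), 'eef_rot': array([[ 3.00109486e-01, -9.53904627e-01, -5.08113216e-04],
       [-9.53902868e-01, -3.00109909e-01,  1.83344211e-03],
       [-1.90141873e-03, -6.55427165e-05, -9.99998190e-01]]), 'ft_force': array([-0.73721953, -0.03006962, -0.44406711]), 'ft_torque': array([-0.05152482, -0.01547843, -0.06523214]), 'gripper_width': 0.9944892842172925}
scene {'K': array([[391.30710314,   0.        , 258.77615229],
       [  0.        , 391.30710314, 192.97879502],
       [  0.        ,   0.        ,   1.        ]]), 'R': array([[-0.00241818,  0.99980113, -0.01979522],
       [ 0.74642068, -0.01136857, -0.6
[... 310 characters left out ...]
75233,  0.00681988],
       [-0.98734589, -0.02199246, -0.15704911],
       [ 0.1571602 , -0.00340665, -0.98756725]]), 't': array([-0.13241139,  0.49409851,  0.96085452])}
wrist {'K': array([[273.89757922,   0.        , 251.10719485],
       [  0.        , 273.89757922, 190.35141739],
       [  0.        ,   0.        ,   1.        ]]), 'tool_from_camera': array([[ 9.99999493e-01, -9.12286649e-04,  4.26276120e-04,
        -5.25658015e-04],
       [ 7.35789057e-04,  9.51001977e-01,  3.09183923e-01,
        -7.95333805e-02],
       [-6.87453798e-04, -3.09183452e-01,  9.51002166e-01,
        -1.42351646e-01],
       [ 0.00000000e+00,  0.00000000e+00,  0.00000000e+00,
         1.00000000e+00]])}
```

View pics/scene0.png

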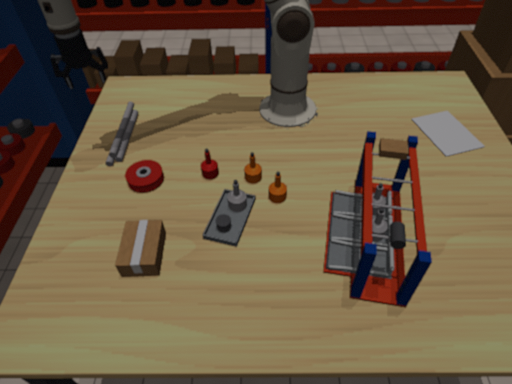

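View pics/top0.png

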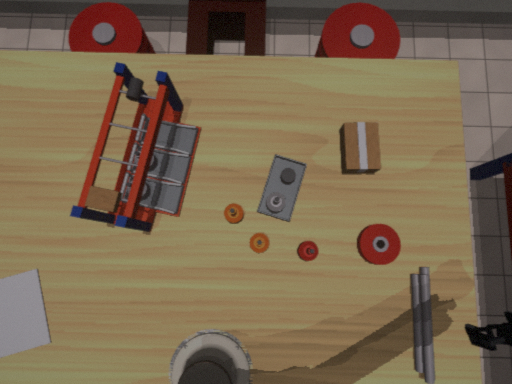

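View pics/wrist0.png

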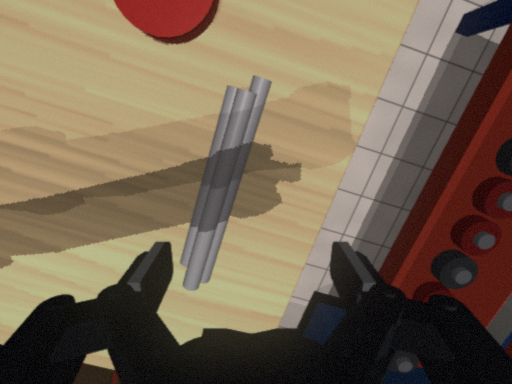

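The scene view shows the tray (~230,215) with the mount at about (236,197) and the spool at (223,222). The rack is at ~(380,220). In the top view the mount is at ~(276,202) and the rack around (140,150). I'll enlarge both.

```bash
python3 - <<'E'
import cv2
t=cv2.imread("pics/top0.png");s=cv2.imread("pics/scene0.png")
cv2.imwrite("pics/topz.png",cv2.resize(t[50:240,60:310],None,fx=3.2,fy=3.2,interpolation=cv2.INTER_CUBIC)[:600])
cv2.imwrite("pics/scz.png",cv2.resize(s[125:305,195:440],None,fx=3.2,fy=3.2,interpolation=cv2.INTER_CUBIC)[:600])
E
```

```text
(no output)
```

View pics/topz.png

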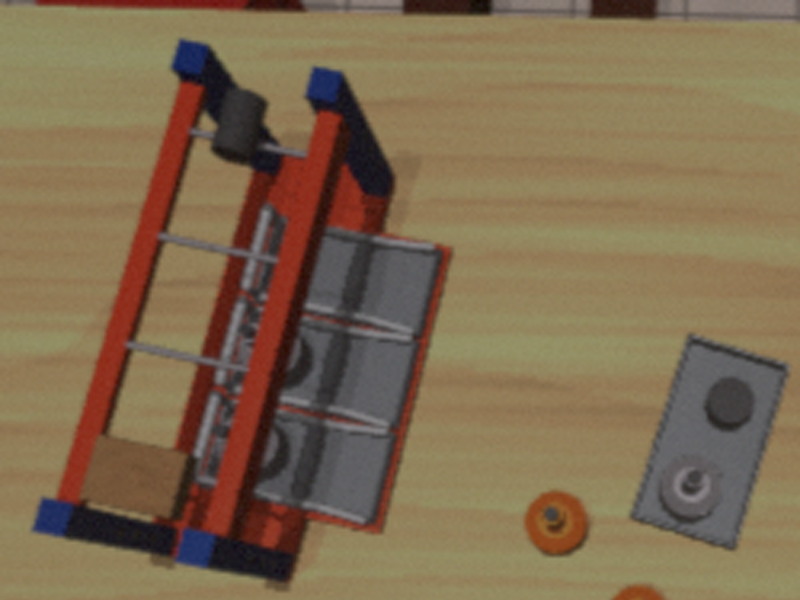

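View pics/scz.png

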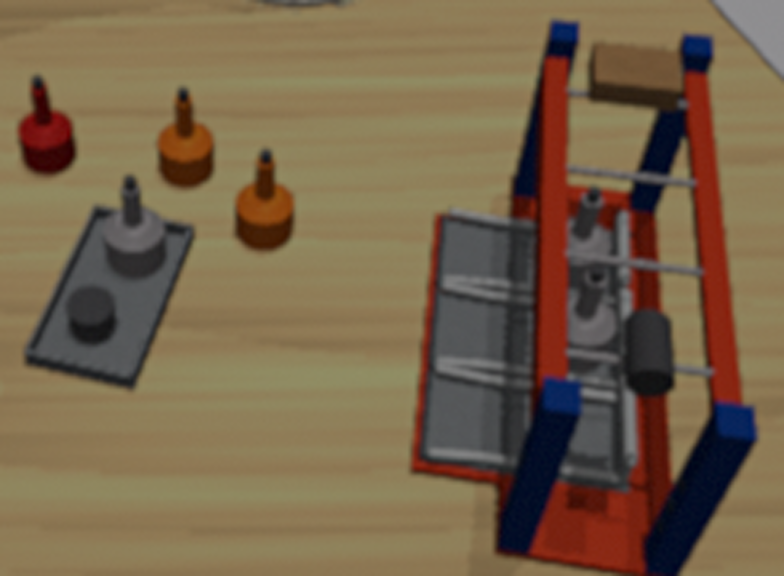

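Two mounts are stored in the middle and near lanes. The empty lane is the far (+x) one, upper in the top view. Next I'll measure the landmarks.

```bash
cat > h.py <<'E'
import numpy as np,cv2
from bench import bot
def ray(n,uv,pose=None):
    c=bot.camera_info(n);d=np.linalg.solve(c["K"],np.array([uv[0],uv[1],1.]))
    if n=="wrist":
        T=c["tool_from_camera"];p,R=pose
        return p+R@T[:3,3],R@T[:3,:3]@d
    return -c["R"].T@c["t"],c["R"].T@d
def onz(n,uv,z,pose=None):
    o,d=ray(n,uv,pose);return o+d*(z-o[2])/d[2]
def proj(n,X,pose=None):
    c=bot.camera_info(n)
    if n=="wrist":
        T=c["tool_from_camera"];p,R=pose
        Xc=np.linalg.inv(T)@np.r_[R.T@(np.array(X)-p),1];Xc=Xc[:3]
    else: Xc=c["R"]@np.array(X)+c["t"]
    q=c["K"]@Xc;return q[:2]/q[2]
def tri(a,b):
    (o1,d1),(o2,d2)=a,b
    s=np.linalg.lstsq(np.c_[d1,-d2],o2-o1,rcond=None)[0]
    p1=o1+s[0]*d1;p2=o2+s[1]*d2;return (p1+p2)/2,np.linalg.norm(p1-p2)
E
python3 - <<'E'
import cv2,numpy as np
t=cv2.imread("pics/top0.png");s=cv2.imread("pics/scene0.png")
hs=cv2.cvtColor(t,cv2.COLOR_BGR2HSV)
def z(im,y0,y1,x0,x1,n):
    f=min(800/(x1-x0),600/(y1-y0)); cv2.imwrite(n,cv2.resize(im[y0:y1,x0:x1],(int((x1-x0)*f),int((y1-y0)*f)),interpolation=cv2.INTER_NEAREST)); print(n,f)
z(t,115,235,130,290,"pics/za.png")
z(t,150,225,250,310,"pics/zb.png")
z(s,180,290,320,430,"pics/zc.png")
z(s,170,250,200,290,"pics/zd.png")
for nm,im in (("top",t),("scene",s)):
    hs=cv2.cvtColor(im,cv2.COLOR_BGR2HSV)
    b=cv2.inRange(hs,(110,120,60),(130,255,255))
    n,l,st,c=cv2.connectedComponentsWithStats(b)
    print(nm,[(st[i].tolist(),c[i].round(1).tolist()) for i in range(1,n) if st[i,4]>20])
E
```

```text
pics/za.png 5.0
pics/zb.png 8.0
pics/zc.png 5.454545454545454
pics/zd.png 7.5
top [([114, 63, 11, 10, 80], [119.2, 67.6]), ([156, 72, 11, 10, 79], [161.1, 76.4]), ([71, 206, 12, 11, 90], [76.5, 211.1]), ([116, 216, 11, 11, 94], [121.1, 220.8])]
scene [([367, 132, 8, 6, 36], [370.6, 134.7]), ([409, 137, 8, 6, 32], [413.0, 139.2]), ([365, 243, 12, 12, 87], [370.7, 248.7]), ([419, 251, 12, 12, 87], [424.3, 256.7])]
```

View pics/za.png

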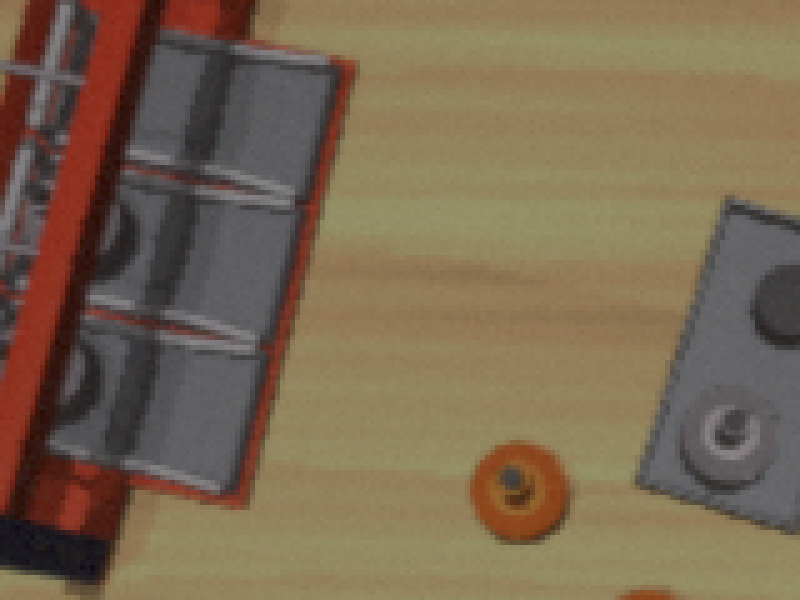

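View pics/zb.png

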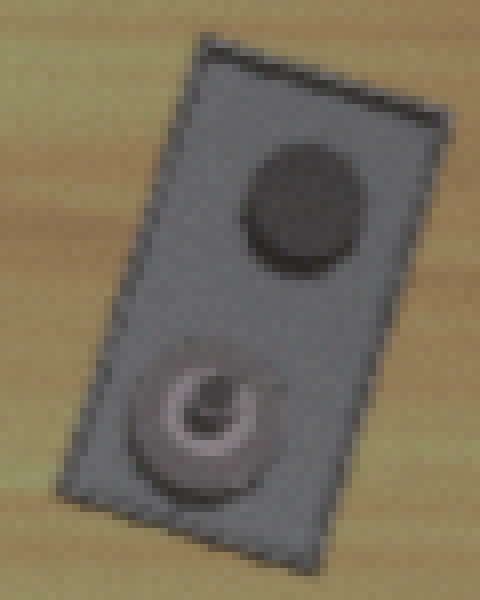

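View pics/zc.png

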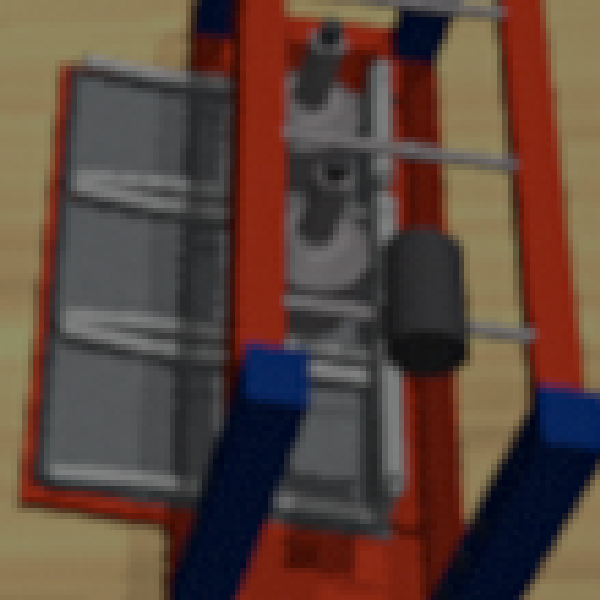

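View pics/zd.png

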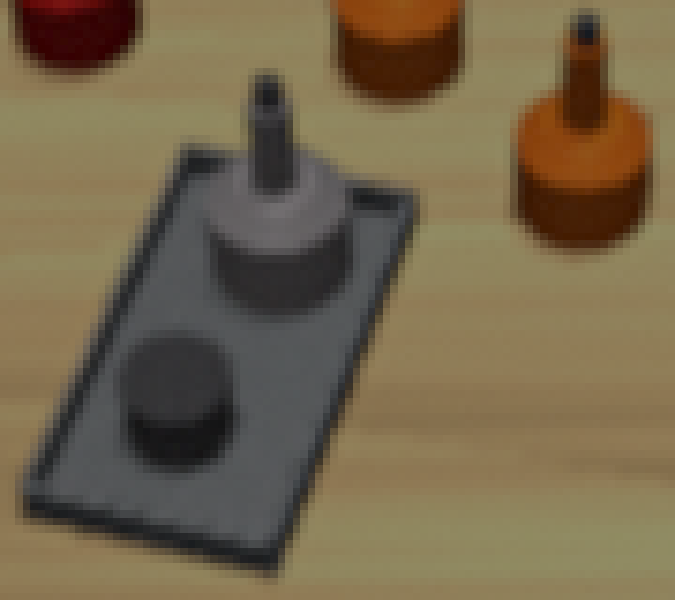

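The mount tip is at top px ≈(277,198) and scene px ≈(235,180). The front deck corners are at top px ≈(201,127) and (179,216). I'll triangulate these and fit the rack from the post tops.

```bash
python3 - <<'E'
from h import *
np.set_printoptions(precision=4,suppress=True)
f=lambda u,v,x0,y0,s:(x0+u/s-.5,y0+v/s-.5)
tt=f(218,386,250,150,8);ts=f(267,82,200,170,7.5)
print("tip tri",tri(ray("top",tt),ray("scene",ts)))
print("tip top z.109",onz("top",tt,.109),"scene",onz("scene",ts,.109))
print("cone top",onz("top",f(208,412,250,150,8),.054))
print("drum top",onz("top",f(205,416,250,150,8),.044), "scene", onz("scene",f(277,205,200,170,7.5),.046))
# post tops
T={'top':[(161.1,76.4),(119.2,67.6),(121.1,220.8),(76.5,211.1)],'scene':[(370.7,248.7),(424.3,256.7),(370.6,134.7),(413,139.2)]}
loc=np.array([[14,-187],[121,-187],[14,187],[121,187]])/1000
def fit(L,W):
    lc,wc=L.mean(0),W.mean(0);H=(L-lc).T@(W-wc);U,_,Vt=np.linalg.svd(H);R=Vt.T@U.T
    return R,wc-R@lc,np.linalg.norm((L-lc)@R.T+wc-W,axis=1)
for n in T:
    W=np.array([onz(n,p,.205)[:2] for p in T[n]])
    R,t,e=fit(loc,W);print(n,W.tolist(),"origin",t,"yaw",np.degrees(np.arctan2(R[1,0],R[0,0])),"res",e)
P=np.array([tri(ray("top",a),ray("scene",b))[0] for a,b in zip(T['top'],T['scene'])])
print("tri posts",P)
D=np.array([onz("top",f(357,62,130,115,5),.01)[:2],onz("top",f(247,508,130,115,5),.01)[:2]])
D2=np.array([onz("scene",f(22,490,320,180,5.4545),.01)[:2],onz("scene",f(65,67,320,180,5.4545),.01)[:2]])
print("deck top",D,np.linalg.norm(D[0]-D[1]),"scene",D2)
for n,dd in(("top",D),("scene",D2)):
    W=np.vstack([np.array([onz(n,p,.205)[:2] for p in T[n]]),dd]);L=np.vstack([loc,[[-.07,-.14],[-.07,.14]]])
    R,t,e=fit(L,W);print(n,"all origin",t,"yaw",np.degrees(np.arctan2(R[1,0],R[0,0])),e)
    print("lanes home", [(R@[.06,y]+t) for y in (-.09,0,.09)])
for n,uv in(("carton",(360,148)),("sheave",(379,244)),("red",(308,250)),("or1",(260,242)),("or2",(234,213)),("spool",(288,175))): print(n,onz("top",uv,.04))
E
```

```text
tip tri (array([ 0.4752, -0.1708,  0.1087]), np.float64(0.0006822561676371068))
tip top z.109 [ 0.4751 -0.1711  0.109 ] scene [ 0.4755 -0.1704  0.109 ]
cone top [ 0.4739 -0.1709  0.054 ]
drum top [ 0.4738 -0.1703  0.044 ] scene [ 0.4809 -0.1704  0.046 ]
top [[0.7630544567144063, 0.1294250349282109], [0.7841742827714064, 0.2365037910167631], [0.3980799119215005, 0.19972956880122528], [0.4186509802621329, 0.3065444733525952]] origin [0.5782 0.1518] yaw 79.11277292736392 res [0.0017 0.0014 0.0014 0.0013]
scene [[0.767836279551662, 0.13120472423065], [0.7884071965072159, 0.23643256520695766], [0.40235178674426675, 0.1993119078798431], [0.4231738025431473, 0.30779673124725965]] origin [0.5828 0.1524] yaw 79.18196877286135 res [0.0013 0.0008 0.002  0.002 ]
tri posts [[0.7653 0.1316 0.2009]
 [0.7861 0.2381 0.2014]
 [0.3983 0.2009 0.2017]
 [0.4191 0.3092 0.2012]]
deck top [[0.7024 0.0567]
 [0.4293 0.1081]] 0.27786777451493117 scene [[0.7006 0.0606]
 [0.4334 0.1131]]
top all origin [0.5785 0.1516] yaw 79.20016268234073 [0.002  0.0013 0.0009 0.0016 0.0006 0.0017]
lanes home [array([0.6782, 0.1936]), array([0.5898, 0.2105]), array([0.5014, 0.2274])]
scene all origin [0.5818 0.1535] yaw 78.97047438412503 [0.0003 0.0001 0.0039 0.0018 0.0059 0.0028]
lanes home [array([0.6816, 0.1951]), array([0.5933, 0.2124]), array([0.5049, 0.2296])]
carton [ 0.6381 -0.4173  0.04  ]
sheave [ 0.3605 -0.4639  0.04  ]
red [ 0.3396 -0.2644  0.04  ]
or1 [ 0.3589 -0.1297  0.04  ]
or2 [ 0.4389 -0.0542  0.04  ]
spool [ 0.5525 -0.2067  0.04  ]
```

Two views agree on the mount at about (0.4745, -0.1707). The tip height comes out at 0.1087 against an expected 0.109. The rack origin is about (0.580, 0.152) with yaw 79.1°, and home for the empty lane is about (0.679, 0.194). The overhang forces a nearly horizontal tool with the camera on top, so I'll yaw first and then tilt in free space.

{"op": "arm_command", "data": {
  "translation": [
    [0,0,-0.1],
    [0,0,-0.1],
    [0,0,-0.1],
    [0,0,-0.1],
    [0,0,0],
    [0,0,0],
    [0,0,0],
    [0,0,0]
  ],
  "dr": [
    [0,0,-0.96],
    [0,0,-0.96],
    [0,0,-0.96],
    [0,0,-0.96],
    [0,0,-0.96],
    [0,0,-0.96],
    [0,0,-0.96],
    [0,0,-0.96]
  ],
  "fingers": [0.7,0.7,0.7,0.7,0.7,0.7,0.7,0.7],
  "grip_force": 50
}}

```text
time_s: 1.15
ee_pos: [0.1949, -0.6198, 0.2469]
eef_rot: [[0.982, -0.188, -0.0], [-0.188, -0.982, 0.001], [-0.0, -0.001, -1.0]]
ft_force: [-0.4, -0.1, -0.4]
gripper_width: 0.699
```

{"op": "arm_command", "data": {
  "translation": [
    [0.475,-0.94,0],
    [0.475,-0.94,0],
    [0.475,-0.94,0],
    [0.475,-0.94,0],
    [0.475,-0.94,0],
    [0.475,-0.94,0],
    [0.475,-0.94,0],
    [0.475,-0.94,0],
    [0.475,-0.94,0],
    [0.475,-0.94,0],
    [0,0,0],
    [0,0,0]
  ],
  "dr": [
    [0,0,0],
    [0,0,0],
    [0,0,0],
    [0,0,0],
    [0,0,0],
    [0,0,0],
    [0,0,0],
    [0,0,0],
    [0,0,0],
    [0,0,0],
    [0,0,0],
    [0,0,0]
  ],
  "fingers": [0.7,0.7,0.7,0.7,0.7,0.7,0.7,0.7,0.7,0.7,0.7,0.7]
}}

```text
time_s: 2.65
ee_pos: [0.4535, -0.288, 0.2471]
eef_rot: [[0.981, -0.192, -0.001], [-0.192, -0.981, -0.0], [-0.001, 0.0, -1.0]]
ft_force: [-0.2, 0.2, 0.1]
gripper_width: 0.702
```

```bash
python3 - <<'E'
from h import *
np.set_printoptions(precision=3,suppress=True)
s=bot.state();print(s['time_s'],s['q'],s['ee_pos'],s['eef_rot'],s['gripper_width'])
E
```

```text
2.65 [ 1.183  0.353 -0.819  1.808  0.287  1.105  0.07 ] [ 0.453 -0.288  0.247] [[ 0.981 -0.192 -0.001]
 [-0.192 -0.981 -0.   ]
 [-0.001  0.    -1.   ]] 0.701955220911614
```

{"op": "arm_command", "data": {
  "translation": [
    [0,0,0],
    [0,0,0],
    [0,0,0],
    [0,0,0],
    [0,0,0],
    [0,0,0],
    [0,0,0],
    [0,0,0],
    [0,0,0],
    [0,0,0],
    [0,0,0],
    [0,0,0]
  ],
  "dr": [
    [1,0,0],
    [1,0,0],
    [1,0,0],
    [1,0,0],
    [1,0,0],
    [1,0,0],
    [1,0,0],
    [1,0,0],
    [1,0,0],
    [1,0,0],
    [0,0,0],
    [0,0,0]
  ],
  "fingers": [0.7,0.7,0.7,0.7,0.7,0.7,0.7,0.7,0.7,0.7,0.7,0.7]
}}

```text
time_s: 4.15
ee_pos: [0.4539, -0.2881, 0.2478]
eef_rot: [[0.981, -0.033, 0.191], [-0.194, -0.173, 0.966], [0.001, -0.984, -0.176]]
ft_force: [0.3, 0.2, 1.6]
gripper_width: 0.699
```

```bash
python3 - <<'E'
from h import *
np.set_printoptions(precision=3,suppress=True)
s=bot.state();print(s['time_s'],s['q'],s['ee_pos'],s['eef_rot'],s['gripper_width'])
cv2.imwrite("pics/s1.png",bot.read_camera("scene"));cv2.imwrite("pics/w1.png",bot.read_camera("wrist"))
E
```

```text
4.15 [ 1.502  1.159 -0.902  1.389 -0.339  1.677  0.543] [ 0.454 -0.288  0.248] [[ 0.981 -0.033  0.191]
 [-0.194 -0.173  0.966]
 [ 0.001 -0.984 -0.176]] 0.6994117598252302
```

View pics/s1.png

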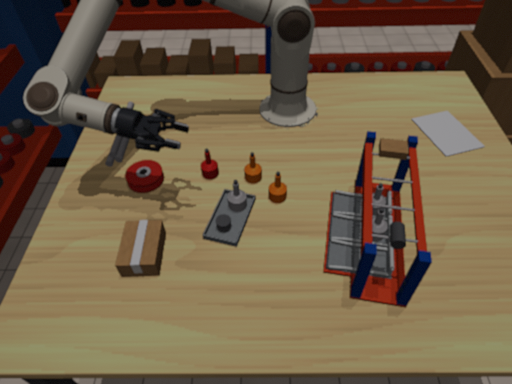

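View pics/w1.png

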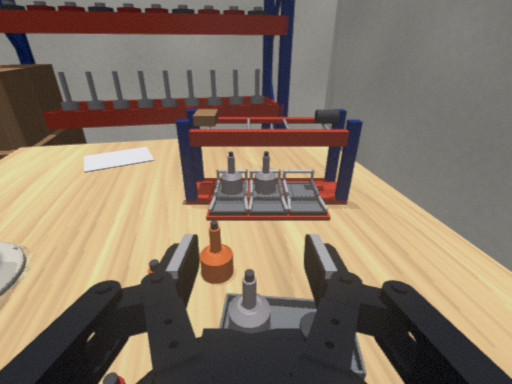

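The wrist view confirms the right-hand (far) lane is empty, with stored mounts at px (232,175) and (266,175). The mount stands between the pads at (249,290). I'll check its position in this view, then come down in two steps while watching the forearm over the sheave.

{"op": "arm_command", "data": {
  "translation": [
    [0,0.5,0],
    [0,0.5,0],
    [0,0.5,0],
    [0,0.5,0],
    [0,0.4,0],
    [0,0,0]
  ],
  "dr": [
    [0,0,0],
    [0,0,0],
    [0,0,0],
    [0,0,0],
    [0,0,0],
    [0,0,0]
  ],
  "fingers": [0.7,0.7,0.7,0.7,0.7,0.7]
}}

```text
time_s: 5.0
ee_pos: [0.4504, -0.3037, 0.1511]
eef_rot: [[0.981, -0.035, 0.189], [-0.193, -0.168, 0.967], [-0.002, -0.985, -0.172]]
ft_force: [-0.3, -0.7, 0.3]
gripper_width: 0.7
```

```bash
python3 - <<'E'
from h import *
np.set_printoptions(precision=4,suppress=True)
s=bot.state();print(s['time_s'],s['q'],s['ee_pos'],s['eef_rot'],s['gripper_width'])
P=(s['ee_pos'],s['eef_rot'])
w=bot.read_camera("wrist");sc=bot.read_camera("scene")
cv2.imwrite("pics/s2.png",sc);cv2.imwrite("pics/w2.png",w)
cv2.imwrite("pics/s2z.png",cv2.resize(sc[0:200,20:320],None,fx=2.6,fy=2.6,interpolation=cv2.INTER_CUBIC))
print("pred tip",proj("wrist",[.4745,-.1707,.109],P),"cone",proj("wrist",[.4745,-.1707,.054],P),"home",proj("wrist",[.679,.194,.013],P))
E
```

```text
5.0 [ 1.4714  1.2976 -0.8383  1.3163 -0.2603  1.6641  0.62  ] [ 0.4504 -0.3037  0.1511] [[ 0.9813 -0.0348  0.1894]
 [-0.1926 -0.1684  0.9667]
 [-0.0018 -0.9851 -0.1719]] 0.7004726195403922
pred tip [249.1654 195.0193] cone [249.4092 235.6879] home [301.6773 152.324 ]
```

View pics/s2z.png

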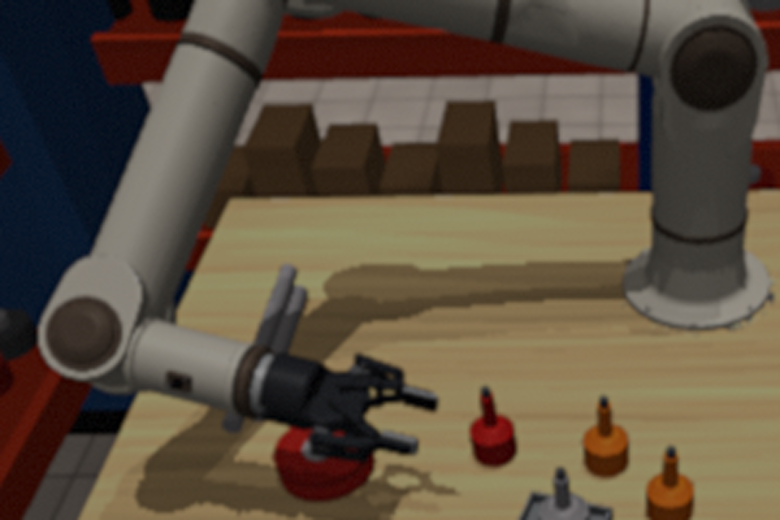

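View pics/w2.png

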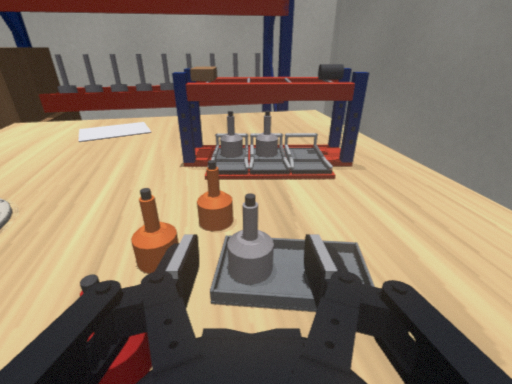

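The tip shows at (251,197) against a predicted (249,195), which agrees within 2 mm. The forearm clears the sheave. Next I'll move to the pre-grasp.

{"op": "arm_command", "data": {
  "translation": [
    [0,0.45,0],
    [0,0.45,0],
    [0,0.42,0],
    [0,0,0.55],
    [0,0,0.55],
    [0,0,0.5],
    [0,0,0],
    [0,0,0]
  ],
  "dr": [
    [0,0,0],
    [0,0,0],
    [0,0,0],
    [0,0,0],
    [0,0,0],
    [0,0,0],
    [0,0,0],
    [0,0,0]
  ],
  "fingers": [0.7,0.7,0.7,0.7,0.7,0.7,0.7,0.7]
}}

```text
time_s: 6.1
ee_pos: [0.4611, -0.2521, 0.0892]
eef_rot: [[0.981, -0.034, 0.19], [-0.193, -0.171, 0.966], [-0.0, -0.985, -0.174]]
ft_force: [-0.3, -1.1, 0.4]
gripper_width: 0.698
```

```bash
python3 - <<'E'
from h import *
np.set_printoptions(precision=4,suppress=True)
s=bot.state();print(s['time_s'],s['q'],s['ee_pos'],s['eef_rot'],s['ft_force'])
P=(s['ee_pos'],s['eef_rot'])
w=bot.read_camera("wrist");sc=bot.read_camera("scene")
cv2.imwrite("pics/w3.png",w)
cv2.imwrite("pics/s3z.png",cv2.resize(sc[50:250,60:360],None,fx=2.6,fy=2.6,interpolation=cv2.INTER_CUBIC))
G=np.array([.4745,-.1707,.109]);print("pred tip",proj("wrist",G,P),"cone",proj("wrist",G-[0,0,.055],P))
print("grasp in tool",P[1].T@(np.array([.4745,-.1707,.074])-P[0])*1000)
E
```

```text
6.1 [ 1.4469  1.3596 -0.8195  1.3953 -0.2315  1.5324  0.6736] [ 0.4611 -0.2521  0.0892] [[ 0.9811 -0.0338  0.1904]
 [-0.1933 -0.1708  0.9662]
 [-0.0001 -0.9847 -0.1741]] [-0.281  -1.0866  0.4149]
pred tip [247.7009 159.5315] cone [248.0721 216.1937]
grasp in tool [-2.5371  0.5713 83.8308]
```

View pics/w3.png

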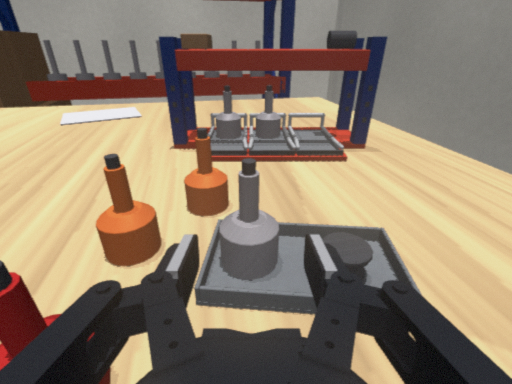

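View pics/s3z.png

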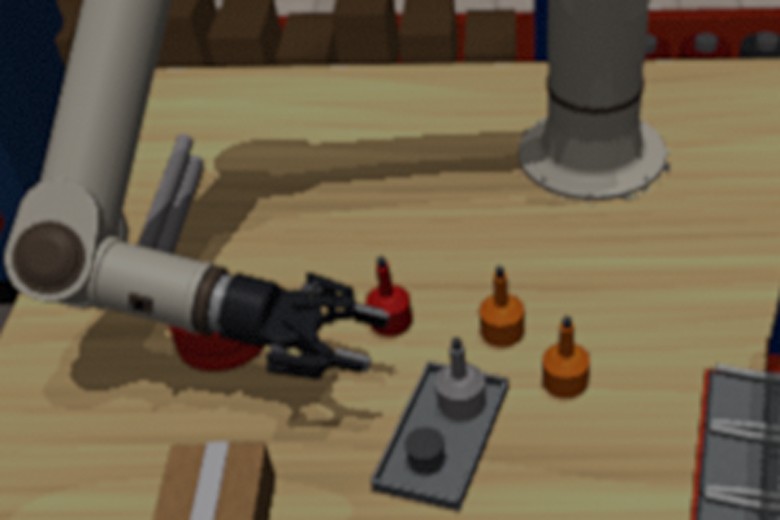

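The tip is at (249.5,163) against a predicted (247.7,159.5), so the lateral offset is about -1.5 mm. I'll advance and close.

{"op": "arm_command", "data": {
  "translation": [
    [-0.04,0,0.3],
    [0,0,0.35],
    [0,0,0.35],
    [0,0,0.32],
    [0,0,0.3],
    [0,0,0],
    [0,0,0],
    [0,0,0],
    [0,0,0],
    [0,0,0],
    [0,0,0],
    [0,0,0]
  ],
  "dr": [
    [0,0,0],
    [0,0,0],
    [0,0,0],
    [0,0,0],
    [0,0,0],
    [0,0,0],
    [0,0,0],
    [0,0,0],
    [0,0,0],
    [0,0,0],
    [0,0,0],
    [0,0,0]
  ],
  "fingers": [0.7,0.7,0.7,0.7,0.7,0.7,0.6,0.5,0.4,0.35,0.3,0.3]
}}

```text
time_s: 7.7
ee_pos: [0.4718, -0.1882, 0.0784]
eef_rot: [[0.981, -0.033, 0.19], [-0.192, -0.17, 0.966], [0.0, -0.985, -0.174]]
ft_force: [-0.5, -0.3, 1.0]
gripper_width: 0.302
```

```bash
python3 - <<'E'
from h import *
np.set_printoptions(precision=4,suppress=True)
s=bot.state();print(s['time_s'],s['q'],s['ee_pos'],s['eef_rot'],s['ft_force'])
w=bot.read_camera("wrist")
cv2.imwrite("pics/w4.png",w)
E
```

```text
7.7 [ 1.4306  1.3576 -0.8332  1.52   -0.2431  1.3978  0.6878] [ 0.4718 -0.1882  0.0784] [[ 0.9813 -0.0334  0.1895]
 [-0.1924 -0.1704  0.9664]
 [ 0.0001 -0.9848 -0.1737]] [-0.5079 -0.3345  0.9996]
```

View pics/w4.png

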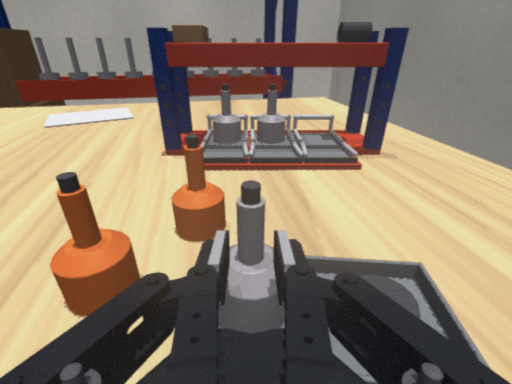

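I mis-signed the 19 mm: the grasp point is behind the TCP, so about 37 mm remain. The stem is centred between the pads. I'll open a bit, advance and close.

{"op": "arm_command", "data": {
  "translation": [
    [0,0,0],
    [0,0,0],
    [0,0,0.3],
    [0,0,0.32],
    [0,0,0.3],
    [0,0,0],
    [0,0,0],
    [0,0,0],
    [0,0,0],
    [0,0,0],
    [0,0,0]
  ],
  "dr": [
    [0,0,0],
    [0,0,0],
    [0,0,0],
    [0,0,0],
    [0,0,0],
    [0,0,0],
    [0,0,0],
    [0,0,0],
    [0,0,0],
    [0,0,0],
    [0,0,0]
  ],
  "fingers": [0.5,0.5,0.5,0.5,0.5,0.5,0.4,0.3,0.2,0.1,0.0],
  "grip_force": 60
}}

```text
time_s: 9.12
ee_pos: [0.4787, -0.153, 0.072]
eef_rot: [[0.981, -0.034, 0.19], [-0.193, -0.171, 0.966], [-0.0, -0.985, -0.174]]
ft_force: [-1.3, -2.0, 1.1]
gripper_width: 0.188
```

```bash
python3 - <<'E'
from h import *
np.set_printoptions(precision=4,suppress=True)
s=bot.state();print(s['time_s'],s['q'],s['ee_pos'],s['eef_rot'],s['ft_force'],s['gripper_width'])
w=bot.read_camera("wrist")
cv2.imwrite("pics/w5.png",w)
sc=bot.read_camera("scene")
cv2.imwrite("pics/s5z.png",cv2.resize(sc[130:260,130:325],None,fx=4,fy=4,interpolation=cv2.INTER_CUBIC))
E
```

```text
9.125 [ 1.4151  1.3624 -0.8412  1.5792 -0.2509  1.323   0.6948] [ 0.4787 -0.153   0.072 ] [[ 0.9812 -0.0335  0.1898]
 [-0.1928 -0.1707  0.9663]
 [-0.     -0.9848 -0.1739]] [-1.2815 -1.9985  1.1139] 0.1875292400076943
```

View pics/w5.png

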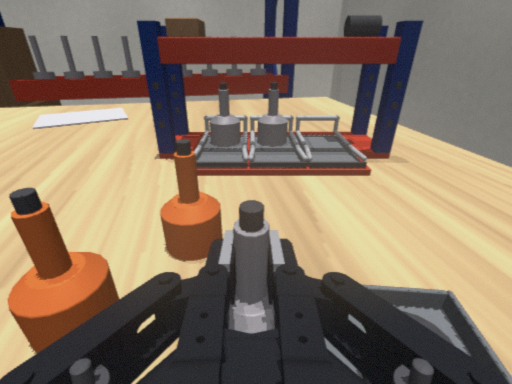

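View pics/s5z.png

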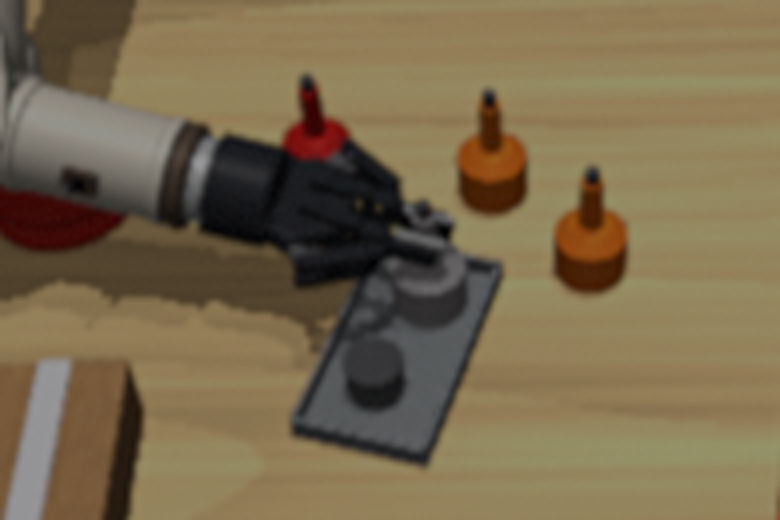

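The stem is gripped: the opening is 0.188, about 16 mm. I'll lift 60 mm straight up with the tool axes tilted 10°.

{"op": "arm_command", "data": {
  "translation": [
    [0,-0.25,-0.044],
    [0,-0.37,-0.065],
    [0,-0.37,-0.065],
    [0,-0.37,-0.065],
    [0,-0.12,-0.021],
    [0,0,0]
  ],
  "dr": [
    [0,0,0],
    [0,0,0],
    [0,0,0],
    [0,0,0],
    [0,0,0],
    [0,0,0]
  ],
  "fingers": [0,0,0,0,0,0]
}}

```text
time_s: 9.98
ee_pos: [0.4787, -0.1528, 0.1323]
eef_rot: [[0.981, -0.033, 0.19], [-0.192, -0.171, 0.966], [0.0, -0.985, -0.175]]
ft_force: [-0.9, 0.6, -3.3]
gripper_width: 0.189
```

```bash
python3 - <<'E'
from h import *
np.set_printoptions(precision=4,suppress=True)
s=bot.state();print(s['time_s'],s['q'],s['ee_pos'],s['eef_rot'],s['ft_force'],s['gripper_width'])
w=bot.read_camera("wrist")
cv2.imwrite("pics/w6.png",w)
sc=bot.read_camera("scene")
cv2.imwrite("pics/s6z.png",cv2.resize(sc[130:260,130:325],None,fx=4,fy=4,interpolation=cv2.INTER_CUBIC))
E
```

```text
9.975 [ 1.4403  1.2725 -0.8878  1.6249 -0.2929  1.3426  0.6483] [ 0.4787 -0.1528  0.1323] [[ 0.9813 -0.0332  0.1896]
 [-0.1924 -0.1715  0.9662]
 [ 0.0005 -0.9846 -0.1746]] [-0.9044  0.5744 -3.2789] 0.1888728990293656
```

View pics/w6.png

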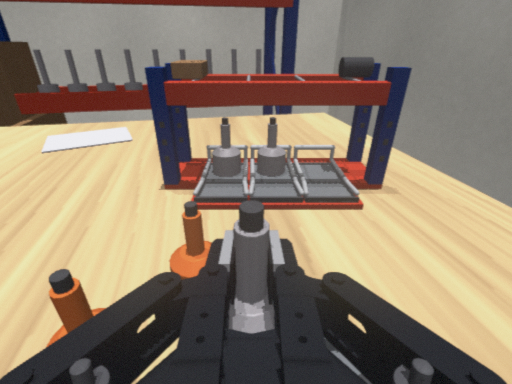

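View pics/s6z.png

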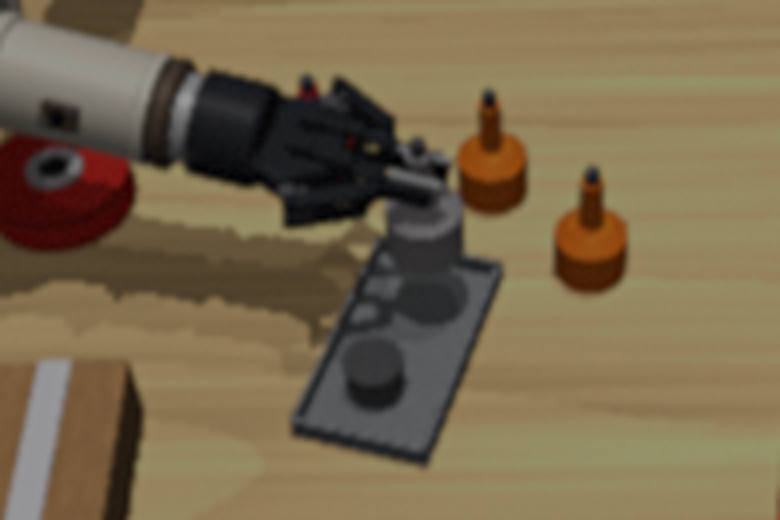

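Lifted upright, with about 4 N of weight on the wrist. Next I'll move across (+x) past the spool, then forward to a staging point before the lane.

{"op": "arm_command", "data": {
  "translation": [
    [0.4,0,0],
    [0.72,0,0],
    [0.72,0,0],
    [0.72,0,0],
    [0.72,0,0.0],
    [0,-0.09,0.5],
    [0,-0.15,0.85],
    [0,-0.15,0.85],
    [0,-0.15,0.85],
    [0,-0.15,0.85],
    [0,-0.09,0.5],
    [0,0,0]
  ],
  "dr": [
    [0,0,0],
    [0,0,0],
    [0,0,0],
    [0,0,0],
    [0,0,0],
    [0,0,0],
    [0,0,0],
    [0,0,0],
    [0,0,0],
    [0,0,0],
    [0,0,0],
    [0,0,0]
  ],
  "fingers": [0,0,0,0,0,0,0,0,0,0,0,0]
}}

```text
time_s: 11.58
ee_pos: [0.6417, -0.0, 0.1326]
eef_rot: [[0.982, -0.033, 0.186], [-0.189, -0.169, 0.967], [-0.001, -0.985, -0.172]]
ft_force: [0.1, -0.3, -4.3]
gripper_width: 0.188
```

```bash
python3 - <<'E'
from h import *
np.set_printoptions(precision=4,suppress=True)
s=bot.state();print(s['time_s'],s['q'],s['ee_pos'],s['eef_rot'],s['ft_force'],s['gripper_width'])
P=(s['ee_pos'],s['eef_rot']);np.savez("p7.npz",p=P[0],R=P[1])
w=bot.read_camera("wrist")
cv2.imwrite("pics/w7.png",w)
cv2.imwrite("pics/w7z.png",cv2.resize(w[40:250,130:410],None,fx=2.8,fy=2.8,interpolation=cv2.INTER_CUBIC))
th=np.radians(79.1);d=np.array([np.cos(th),np.sin(th)]);l=np.array([np.sin(th),-np.cos(th)]) # l = right
H=np.array([.679,.194])
G=P[0]-.019*P[1][:,2];print("grasp",G,"lane x",(G[:2]-H)@d+.06,"lat right",(G[:2]-H)@l)
def L(x,r,z): return np.r_[H+(x-.06)*d+r*l,z]
for nm,X in dict(sillL=L(-.065,-.043,.019),sillR=L(-.065,.043,.019),beamL=L(0,-.085,.15),deckR=L(-.07,.05,.01),deckL=L(-.07,-.23,.01),barL=L(.083,-.043,.054),barR=L(.083,.043,.054)).items(): print(nm,proj("wrist",X,P))
sc=bot.read_camera("scene")
cv2.imwrite("pics/s7z.png",cv2.resize(sc[110:310,180:440],None,fx=3,fy=3,interpolation=cv2.INTER_CUBIC))
E
```

```text
11.575 [ 1.1224  1.3434 -0.9727  1.554  -0.3938  1.0865  0.5615] [ 0.6417 -0.      0.1326] [[ 0.9819 -0.033   0.1863]
 [-0.1892 -0.1687  0.9673]
 [-0.0005 -0.9851 -0.1719]] [ 0.1351 -0.3489 -4.333 ] 0.18753211304294895
grasp [ 0.6382 -0.0184  0.1358] lane x -0.156316001088799 lat right 6.165213127981667e-05
sillL [208.3409 286.948 ]
sillR [293.4591 286.8522]
beamL [165.4063 141.5986]
deckR [300.4327 297.1099]
deckL [ 23.0328 297.4261]
barL [220.7477 188.4959]
barR [280.9748 188.4363]
```

View pics/w7z.png

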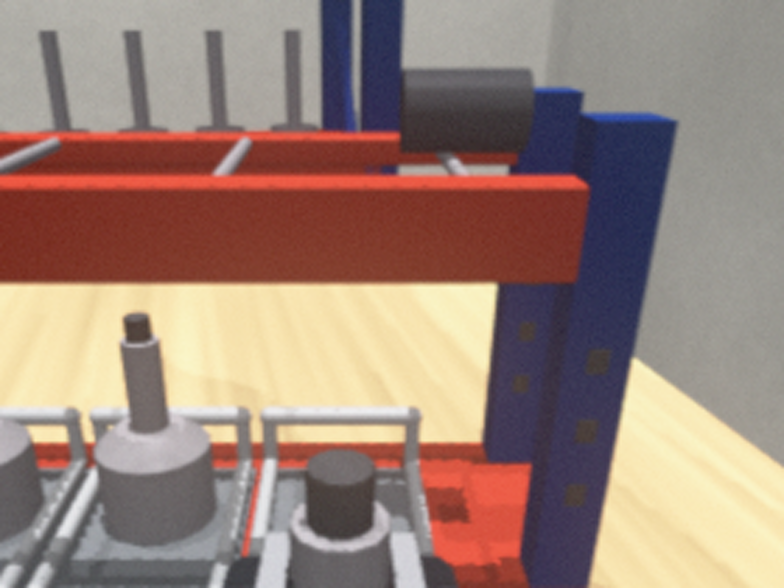

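View pics/s7z.png

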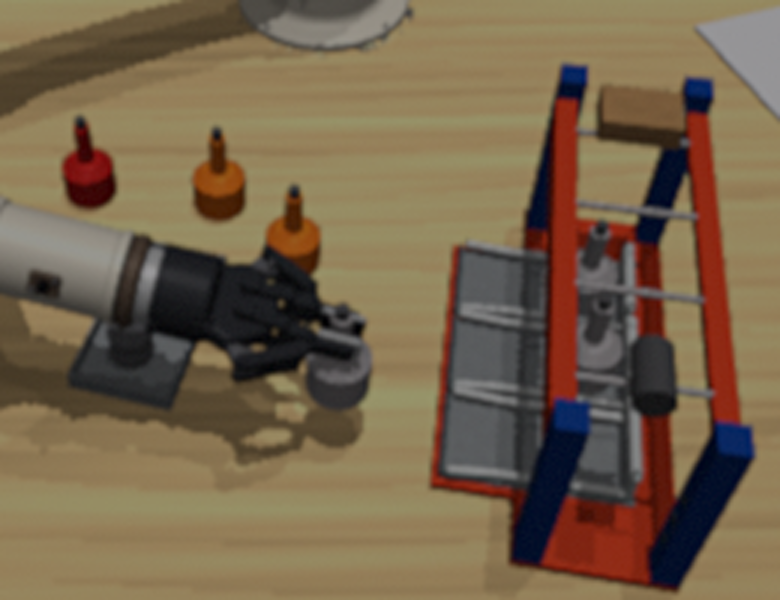

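The stop bar is seen at px 224.6–278 (mean 251.4, row 188) against a predicted mean of 250.9 and row 188.5. The beam edge is at row 140.7 against 141.6. The stem is at column 252, so the lane alignment holds. I'll lower 32 mm, then move forward to lane x ≈ -15 mm.

{"op": "arm_command", "data": {
  "translation": [
    [0,0.26,0.046],
    [0,0.26,0.046],
    [0,0.26,0.046],
    [0,-0.05,0.29],
    [0,-0.1,0.58],
    [0,-0.1,0.58],
    [0,-0.1,0.58],
    [0,-0.1,0.58],
    [0,-0.1,0.58],
    [0,-0.05,0.29],
    [0,0,0],
    [0,0,0]
  ],
  "dr": [
    [0,0,0],
    [0,0,0],
    [0,0,0],
    [0,0,0],
    [0,0,0],
    [0,0,0],
    [0,0,0],
    [0,0,0],
    [0,0,0],
    [0,0,0],
    [0,0,0],
    [0,0,0]
  ],
  "fingers": [0,0,0,0,0,0,0,0,0,0,0,0]
}}

```text
time_s: 13.18
ee_pos: [0.6696, 0.1351, 0.0997]
eef_rot: [[0.981, -0.034, 0.191], [-0.194, -0.171, 0.966], [0.0, -0.985, -0.174]]
ft_force: [0.3, -0.1, -3.1]
gripper_width: 0.194
```

```bash
cat > st.py <<'E'
from h import *
import sys
np.set_printoptions(precision=4,suppress=True)
k=sys.argv[1]
s=bot.state();print(s['time_s'],s['q'],s['ee_pos'],s['ft_force'],s['gripper_width']);print(s['eef_rot'])
P=(s['ee_pos'],s['eef_rot'])
th=np.radians(79.1);d=np.array([np.cos(th),np.sin(th)]);l=np.array([np.sin(th),-np.cos(th)])
H=np.array([.679,.194])
G=P[0]-.019*P[1][:,2];print("grasp",G,"lane x",(G[:2]-H)@d+.06,"lat right",(G[:2]-H)@l,"underside",G[2]-.0713)
w=bot.read_camera("wrist");cv2.imwrite(f"pics/w{k}.png",w)
sc=bot.read_camera("scene")
cv2.imwrite(f"pics/s{k}z.png",cv2.resize(sc[150:300,280:440],None,fx=4,fy=4,interpolation=cv2.INTER_CUBIC))
def L(x,r,z): return np.r_[H+(x-.06)*d+r*l,z]
print("bar",proj("wrist",L(.083,-.036,.054),P),proj("wrist",L(.083,.036,.054),P))
E
python3 st.py 8
```

```text
13.175 [ 0.9733  1.4207 -1.0136  1.6253 -0.4337  0.8373  0.6008] [0.6696 0.1351 0.0997] [ 0.2851 -0.096  -3.0733] 0.19364720376807745
[[ 0.981  -0.0337  0.1909]
 [-0.1939 -0.1712  0.966 ]
 [ 0.0001 -0.9847 -0.1744]]
grasp [0.666  0.1167 0.103 ] lane x -0.01835826108154867 lat right 0.0018144681270696207 underside 0.03170769134387999
bar [209.4966 225.7041] [287.1944 225.4425]
```

View pics/w8.png

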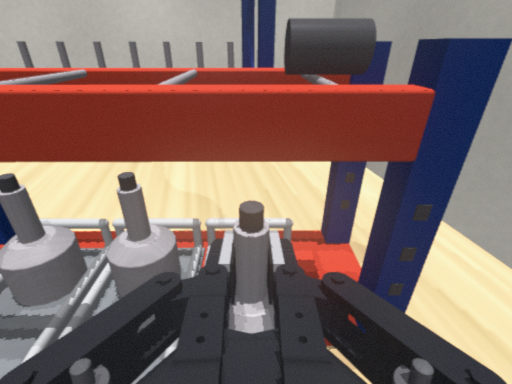

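View pics/s8z.png

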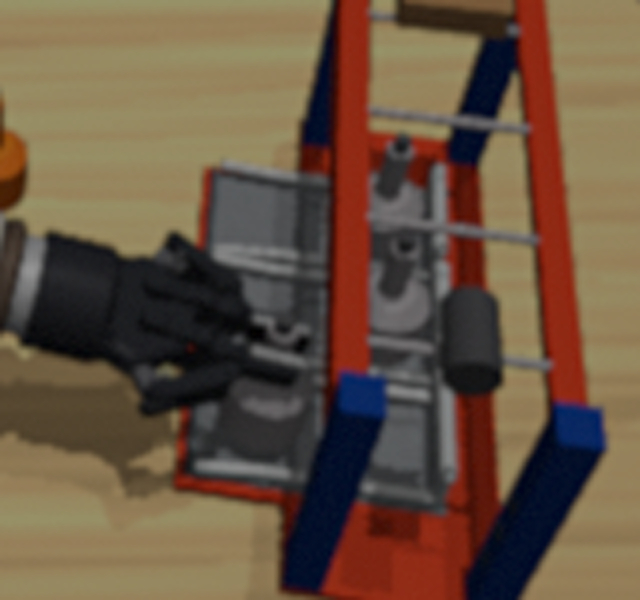

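The bar spans px 208–292 (mean 250), so the tool is about 1 mm right of the lane centre. I'll correct that, lower 15 mm to about 3 mm above the floor, then move under the shelf to lane x ≈ 45 mm.

{"op": "arm_command", "data": {
  "translation": [
    [-0.02,0.18,0.032],
    [0,0.19,0.033],
    [0,0,0],
    [0,-0.035,0.2],
    [0,-0.05,0.28],
    [0,-0.05,0.28],
    [0,-0.05,0.28],
    [0,-0.05,0.28],
    [0,-0.04,0.23],
    [0,0,0],
    [0,0,0]
  ],
  "dr": [
    [0,0,0],
    [0,0,0],
    [0,0,0],
    [0,0,0],
    [0,0,0],
    [0,0,0],
    [0,0,0],
    [0,0,0],
    [0,0,0],
    [0,0,0],
    [0,0,0]
  ],
  "fingers": [0,0,0,0,0,0,0,0,0,0,0]
}}

```text
time_s: 14.65
ee_pos: [0.6806, 0.1977, 0.0849]
eef_rot: [[0.981, -0.034, 0.19], [-0.193, -0.171, 0.966], [0.0, -0.985, -0.174]]
ft_force: [-0.6, -0.9, -3.6]
gripper_width: 0.186
```

```bash
python3 st.py 9
```

```text
14.65 [ 0.8924  1.4666 -1.0355  1.6314 -0.4511  0.7356  0.6196] [0.6806 0.1977 0.0849] [-0.6142 -0.9053 -3.6324] 0.18558253242091222
[[ 0.9812 -0.0335  0.19  ]
 [-0.193  -0.1708  0.9662]
 [ 0.0001 -0.9847 -0.174 ]]
grasp [0.677  0.1794 0.0882] lane x 0.04527840354118774 lat right 0.0008310655029645112 underside 0.01689261172056883
bar [197.6996 261.6698] [301.1126 261.3213]
```

View pics/w9.png

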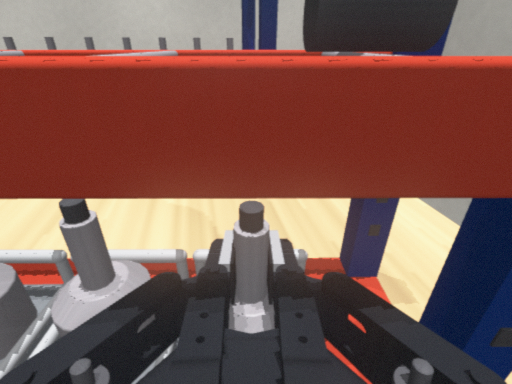

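View pics/s9z.png

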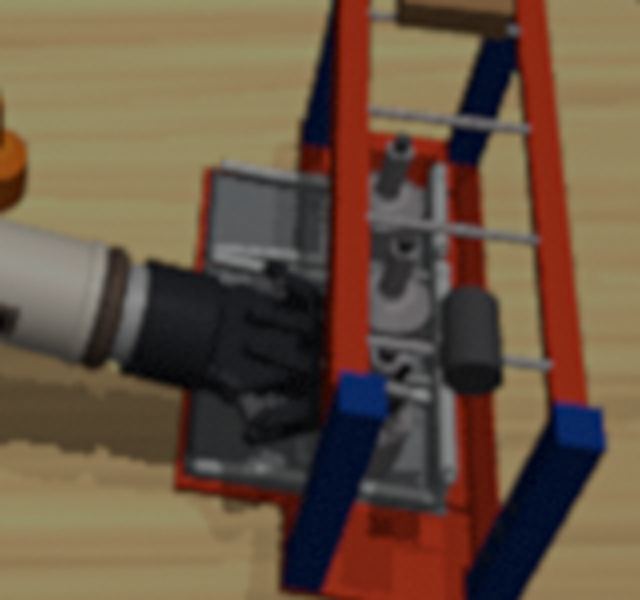

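Clear under the beam and no contact forces yet. I'll lower gently until the weight transfers.

{"op": "arm_command", "data": {
  "translation": [
    [0,0.025,0.004],
    [0,0.025,0.004],
    [0,0.02,0.004],
    [0,0,0],
    [0,0,0]
  ],
  "dr": [
    [0,0,0],
    [0,0,0],
    [0,0,0],
    [0,0,0],
    [0,0,0]
  ],
  "fingers": [0,0,0,0,0]
}}

```text
time_s: 15.38
ee_pos: [0.6804, 0.1982, 0.0823]
eef_rot: [[0.981, -0.033, 0.189], [-0.192, -0.17, 0.966], [0.0, -0.985, -0.174]]
ft_force: [-0.2, 0.7, -4.3]
gripper_width: 0.187
```

{"op": "arm_command", "data": {
  "translation": [
    [0,0.02,0.003],
    [0,0,0],
    [0,0,0]
  ],
  "dr": [
    [0,0,0],
    [0,0,0],
    [0,0,0]
  ],
  "fingers": [0,0,0]
}}

```text
time_s: 15.75
ee_pos: [0.6804, 0.1981, 0.0815]
eef_rot: [[0.981, -0.033, 0.19], [-0.192, -0.17, 0.966], [0.0, -0.985, -0.174]]
ft_force: [0.0, -0.4, -3.9]
gripper_width: 0.191
```

{"op": "arm_command", "data": {
  "translation": [
    [0,0.015,0.003],
    [0,0,0],
    [0,0,0]
  ],
  "dr": [
    [0,0,0],
    [0,0,0],
    [0,0,0]
  ],
  "fingers": [0,0,0]
}}

```text
time_s: 16.12
ee_pos: [0.6804, 0.1982, 0.0811]
eef_rot: [[0.981, -0.033, 0.189], [-0.192, -0.17, 0.966], [0.0, -0.985, -0.173]]
ft_force: [0.5, -0.4, -2.3]
gripper_width: 0.189
```

{"op": "arm_command", "data": {
  "translation": [
    [0,0.015,0.003],
    [0,0,0],
    [0,0,0]
  ],
  "dr": [
    [0,0,0],
    [0,0,0],
    [0,0,0]
  ],
  "fingers": [0,0,0]
}}

```text
time_s: 16.5
ee_pos: [0.6804, 0.1983, 0.081]
eef_rot: [[0.981, -0.033, 0.189], [-0.192, -0.169, 0.967], [0.0, -0.985, -0.173]]
ft_force: [-0.7, -1.5, 1.5]
gripper_width: 0.186
```

Floor contact: the force went from -4 to +1.5 N. Now I'll slide forward toward the stop bar.

{"op": "arm_command", "data": {
  "translation": [
    [0,-0.01,0.06],
    [0,-0.01,0.06],
    [0,-0.01,0.06],
    [0,-0.01,0.06],
    [0,0,0],
    [0,0,0]
  ],
  "dr": [
    [0,0,0],
    [0,0,0],
    [0,0,0],
    [0,0,0],
    [0,0,0],
    [0,0,0]
  ],
  "fingers": [0,0,0,0,0,0]
}}

```text
time_s: 17.25
ee_pos: [0.6828, 0.2078, 0.081]
eef_rot: [[0.981, -0.033, 0.19], [-0.193, -0.17, 0.966], [0.001, -0.985, -0.173]]
ft_force: [-0.1, -2.9, 5.5]
gripper_width: 0.186
```

{"op": "arm_command", "data": {
  "translation": [
    [0,-0.006,0.035],
    [0,-0.006,0.035],
    [0,0,0],
    [0,0,0]
  ],
  "dr": [
    [0,0,0],
    [0,0,0],
    [0,0,0],
    [0,0,0]
  ],
  "fingers": [0,0,0,0]
}}

```text
time_s: 17.75
ee_pos: [0.6833, 0.2104, 0.081]
eef_rot: [[0.981, -0.033, 0.19], [-0.193, -0.17, 0.966], [0.001, -0.985, -0.173]]
ft_force: [0.8, -4.5, 6.0]
gripper_width: 0.193
```

{"op": "arm_command", "data": {
  "translation": [
    [0,-0.012,0.025],
    [0,-0.006,0.025],
    [0,0,0],
    [0,0,0]
  ],
  "dr": [
    [0,0,0],
    [0,0,0],
    [0,0,0],
    [0,0,0]
  ],
  "fingers": [0,0,0,0]
}}

```text
time_s: 18.25
ee_pos: [0.6837, 0.2124, 0.0811]
eef_rot: [[0.981, -0.033, 0.19], [-0.193, -0.17, 0.966], [0.001, -0.985, -0.173]]
ft_force: [-0.7, -3.8, 5.1]
gripper_width: 0.188
```

{"op": "arm_command", "data": {
  "translation": [
    [0,-0.006,0.03],
    [0,0,0],
    [0,0,0]
  ],
  "dr": [
    [0,0,0],
    [0,0,0],
    [0,0,0]
  ],
  "fingers": [0,0,0]
}}

```text
time_s: 18.62
ee_pos: [0.6839, 0.2136, 0.0811]
eef_rot: [[0.981, -0.033, 0.19], [-0.193, -0.17, 0.966], [0.0, -0.985, -0.173]]
ft_force: [0.3, -4.6, 6.1]
gripper_width: 0.19
```

{"op": "arm_command", "data": {
  "translation": [
    [0,-0.006,0.025],
    [0,0,0],
    [0,0,0]
  ],
  "dr": [
    [0,0,0],
    [0,0,0],
    [0,0,0]
  ],
  "fingers": [0,0,0]
}}

```text
time_s: 19.0
ee_pos: [0.684, 0.2143, 0.0813]
eef_rot: [[0.981, -0.033, 0.19], [-0.193, -0.17, 0.966], [0.0, -0.985, -0.173]]
ft_force: [-1.5, -6.7, 6.6]
gripper_width: 0.192
```

{"op": "arm_command", "data": {
  "translation": [
    [0,-0.006,0.025],
    [0,0,0],
    [0,0,0]
  ],
  "dr": [
    [0,0,0],
    [0,0,0],
    [0,0,0]
  ],
  "fingers": [0,0,0]
}}

```text
time_s: 19.38
ee_pos: [0.6842, 0.2147, 0.0814]
eef_rot: [[0.981, -0.033, 0.19], [-0.193, -0.17, 0.966], [0.0, -0.985, -0.173]]
ft_force: [-4.0, -9.1, 8.2]
gripper_width: 0.188
```

```bash
python3 st.py 10
```

```text
19.375 [ 0.869   1.4801 -1.0424  1.6289 -0.4561  0.7101  0.6247] [0.6842 0.2147 0.0814] [-3.9956 -9.1232  8.1922] 0.18810825291563812
[[ 0.9812 -0.0329  0.1902]
 [-0.1931 -0.1698  0.9664]
 [ 0.0005 -0.9849 -0.1729]]
grasp [0.6806 0.1964 0.0847] lane x 0.06262181238837475 lat right 0.001137454163628347 underside 0.01337180081696504
bar [192.092  276.6553] [305.6157 276.2742]
```

View pics/w10.png

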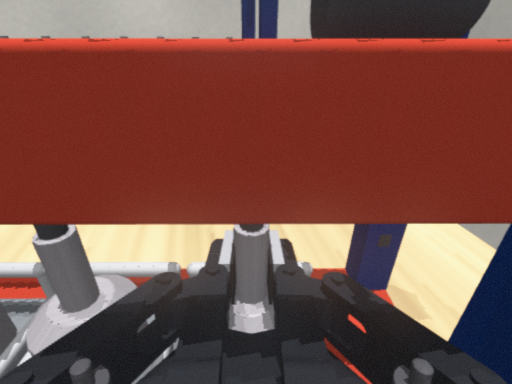

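View pics/s10z.png

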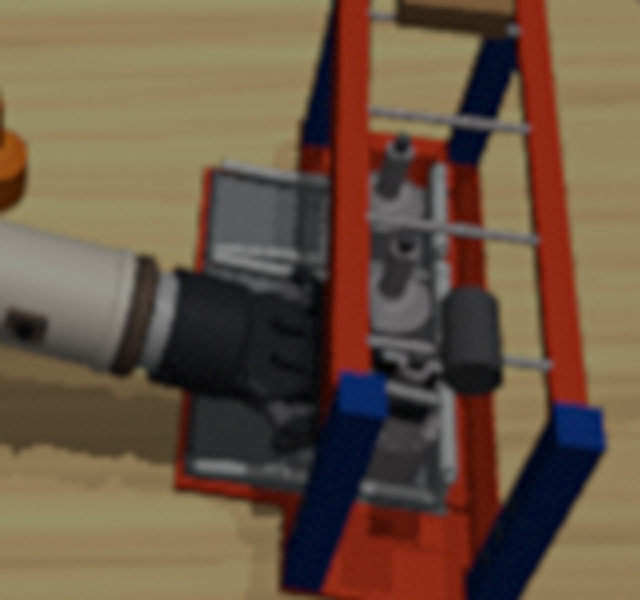

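The advance has stalled (0.4 mm per 1 mm commanded) and the forward force is rising to 9 N with the pose near home, so the mount has met the stop bar. I'll release slowly without moving.

{"op": "arm_command", "data": {
  "translation": [
    [0,0,0],
    [0,0,0],
    [0,0,0],
    [0,0,0],
    [0,0,0],
    [0,0,0],
    [0,0,0],
    [0,0,0]
  ],
  "dr": [
    [0,0,0],
    [0,0,0],
    [0,0,0],
    [0,0,0],
    [0,0,0],
    [0,0,0],
    [0,0,0],
    [0,0,0]
  ],
  "fingers": [0.2,0.22,0.25,0.3,0.35,0.4,0.45,0.5],
  "grip_force": 20
}}

```text
time_s: 20.48
ee_pos: [0.6839, 0.2157, 0.0807]
eef_rot: [[0.981, -0.033, 0.19], [-0.192, -0.17, 0.966], [0.0, -0.985, -0.174]]
ft_force: [0.5, 0.1, -0.0]
gripper_width: 0.495
```

```bash
python3 st.py 11
```

```text
20.475 [ 0.8677  1.4808 -1.0422  1.6293 -0.4557  0.7086  0.6248] [0.6839 0.2157 0.0807] [ 0.4976  0.0733 -0.0455] 0.49537551515351524
[[ 0.9813 -0.0333  0.1895]
 [-0.1924 -0.1704  0.9664]
 [ 0.0001 -0.9848 -0.1737]]
grasp [0.6803 0.1974 0.084 ] lane x 0.0635404875356124 lat right 0.0006184598665660135 underside 0.0126608916602831
bar [192.5821 276.8597] [306.8472 276.5002]
```

View pics/w11.png

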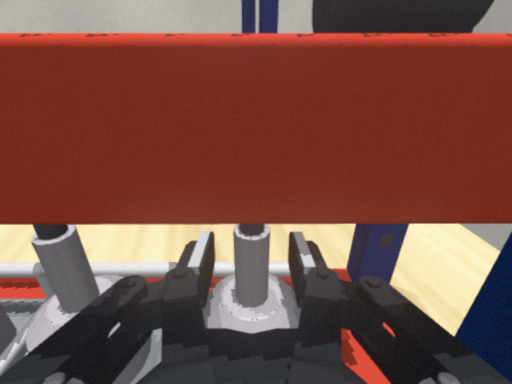

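Released cleanly with zero force, and the mount is standing upright at (251,270). I'll retreat horizontally, then verify.

{"op": "arm_command", "data": {
  "translation": [
    [0,0.035,-0.2],
    [0,0.07,-0.4],
    [0,0.11,-0.62],
    [0,0.11,-0.62],
    [0,0.11,-0.62],
    [0,0.11,-0.62],
    [0,0.11,-0.62],
    [0,0.07,-0.4],
    [0,0,0],
    [0,0,0]
  ],
  "dr": [
    [0,0,0],
    [0,0,0],
    [0,0,0],
    [0,0,0],
    [0,0,0],
    [0,0,0],
    [0,0,0],
    [0,0,0],
    [0,0,0],
    [0,0,0]
  ],
  "fingers": [0.5,0.5,0.5,0.5,0.5,0.5,0.5,0.5,0.5,0.5]
}}

```text
time_s: 21.82
ee_pos: [0.6514, 0.0533, 0.081]
eef_rot: [[0.982, -0.033, 0.188], [-0.191, -0.17, 0.967], [-0.0, -0.985, -0.173]]
ft_force: [0.6, 1.8, 1.6]
gripper_width: 0.497
```

```bash
python3 st.py 12; python3 - <<'E'
import cv2
w=cv2.imread("pics/w12.png")
cv2.imwrite("pics/w12z.png",cv2.resize(w[100:300,60:326],None,fx=3,fy=3,interpolation=cv2.INTER_CUBIC))
E
```

```text
21.825 [ 1.0567  1.4254 -0.9597  1.5662 -0.3897  0.9813  0.6129] [0.6514 0.0533 0.081 ] [0.5898 1.7864 1.5685] 0.4971685404459923
[[ 0.9815 -0.0331  0.1884]
 [-0.1913 -0.1696  0.9668]
 [-0.     -0.985  -0.1728]]
grasp [0.6479 0.0349 0.0843] lane x -0.10212525576754466 lat right -0.00048332434846986135 underside 0.01296404258569496
bar [220.0066 170.6197] [281.8224 170.5337]
```

View pics/w12z.png

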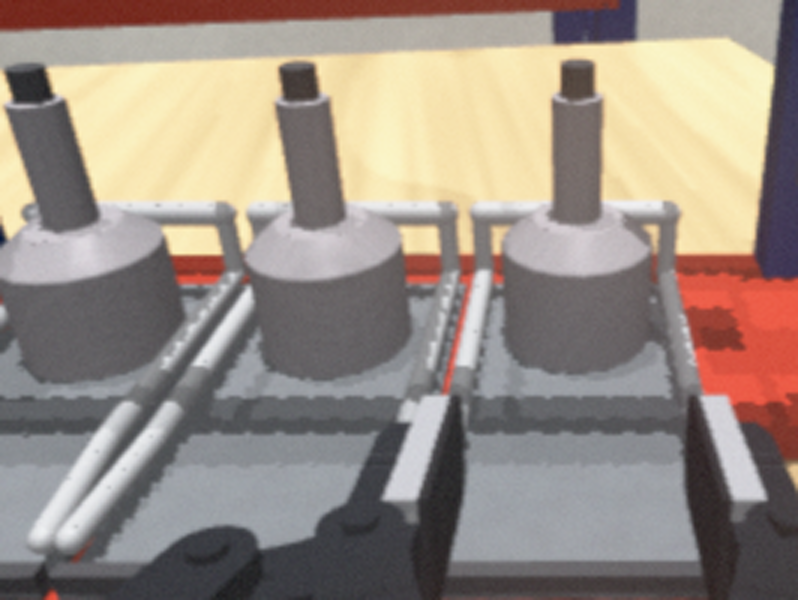

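View pics/s12z.png

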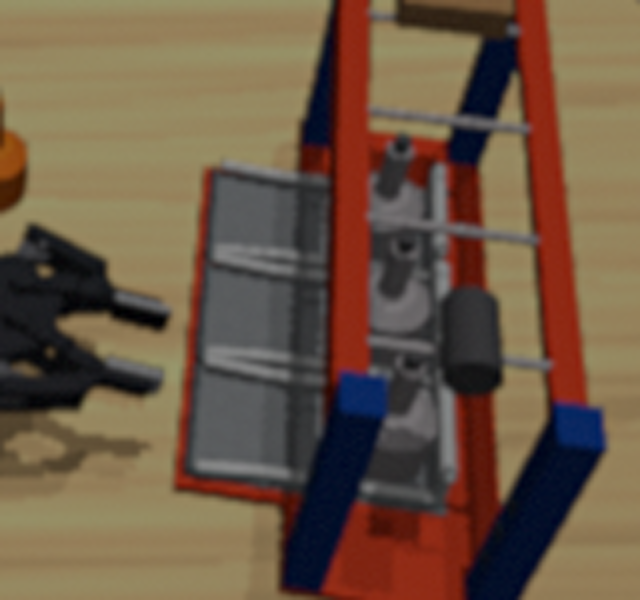

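All three mounts stand upright in their lanes, with ours on the right. Its drum base front is at zoomed row ~368, against ~374 for its neighbour, so ours is at least as deep. As a numeric check, I'll predict those rows for a mount exactly at home.

```bash
python3 - <<'E'
from h import *
s=bot.state();P=(s['ee_pos'],s['eef_rot'])
th=np.radians(79.1);d=np.array([np.cos(th),np.sin(th)]);l=np.array([np.sin(th),-np.cos(th)]);H=np.array([.679,.194])
L=lambda x,r,z:np.r_[H+(x-.06)*d+r*l,z]
zz=lambda X:((proj("wrist",X,P)+.5-[60,100])*3).round(1)
for x in(.054,.057,.06,.063): print(x,"base front",zz(L(x-.028,0,.013)),"tip",zz(L(x,0,.118)),"mid-lane base",zz(L(x-.028,-.09,.013)))
print("bar top",zz(L(.093,0,.054)),"bar front mid",zz(L(.088,0,.049)))
sc=bot.read_camera("scene");tp=bot.read_camera("top");cv2.imwrite("pics/sf.png",sc);cv2.imwrite("pics/tf.png",tp)
for a,b in(("sf","scene0"),("tf","top0")):
    D=cv2.absdiff(cv2.imread(f"pics/{a}.png"),cv2.imread(f"pics/{b}.png")).max(2);cv2.imwrite(f"pics/d{a}.png",D*3)
E
```

```text
0.054 base front [575.8 387.7] tip [575.6  67.5] mid-lane base [318.3 388. ]
0.057 base front [575.8 382.7] tip [575.6  65.2] mid-lane base [320.7 383. ]
0.06 base front [575.7 377.7] tip [575.6  62.9] mid-lane base [322.9 378.1]
0.063 base front [575.7 372.8] tip [575.5  60.7] mid-lane base [325.2 373.2]
bar top [575.3 203.9] bar front mid [575.4 220.5]
```

View pics/tf.png

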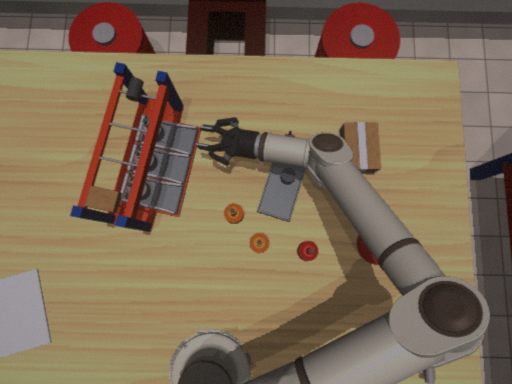

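View pics/sf.png

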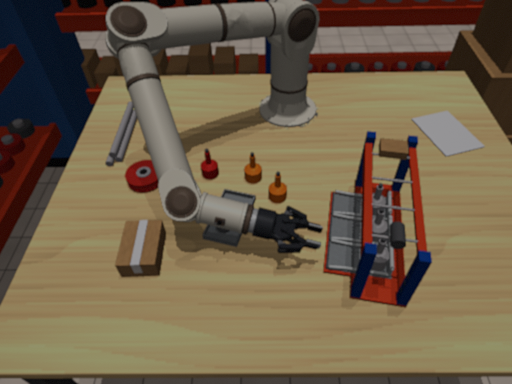

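```bash
python3 - <<'E'
from bench import bot
print(bot.state()['time_s'],bot.state()['ft_force']);print(bot.sign_off())
E
```

```text
22.025 [-0.14720203 -0.02240332 -0.51449681]
the job is handed in; nothing more can be done
None
```

The stud mount is in the empty (far, +x) lane, standing upright between the rails, under the upper shelf and up against the stop bar. I handed it in at 22.0 s, with the gripper clear of the rack and almost no force on the wrist.

I gripped the stem with the tool tilted 10° below horizontal and carried the mount in over the sill. I lowered it until it touched the floor, slid it back until it stalled on the stop bar at about 9 N, then opened the fingers and backed straight out.

- **Position:** in the last wrist picture the mount stands upright between the rails, and looks about 3 mm deeper in its lane than the stored mount beside it. Measured depth was 63–66 mm, against 60 mm for home. That 3–6 mm excess disagrees with my rack fit. I put it down to fit and camera error, because the stall shows contact with the bar.
- **Surroundings:** in the final top and scene pictures I saw no change in the stored mounts, spool, carton, sheave, rack or the orange and red mounts. This was by eye. The arm partly hides the spool, carton and sheave in the top view, and the spool in the scene view.
- **One slip:** I stopped about 38 mm short on the first approach because of a sign error in the grasp offset, and nothing was touched.

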